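Load two door plates from the stacks into the drilling jig and clamp them

ROBOT

A 7-joint arm with a two-finger parallel gripper is mounted at the origin on the work surface. World frame = base frame: x ahead of the robot, y to its left, z up, the work surface at z = 0. Lengths are in mm, angles in rad, forces in N, time in s.
With the tool pointing down it reaches from about 400 to 900 mm from the base axis. Payload 5.5 kg.
Tool frame: the origin (TCP) lies between the finger pads; the fingertips stand 8 mm ahead of it and the grasp point (between the pads) lies 11 mm behind it; z points along the fingers, y is the line along which they close (so a half turn about z gives the same grasp; the last joint's range is limited). The gripper opens to 85 mm and grips with 20 to 120 N. Pads are 22 mm wide; open, the fingers measure 114 mm over their backs; the gripper's body (76 mm by 85 mm) begins 54 mm behind the grasp point. The pads swing forward as they close: fully open they stand 13 mm farther back than shut.
Start: joints at [1.383, 0.501, -0.427, 1.55, 0.221, 1.138, -0.21], TCP at [283.227, -585.049, 239.31] pointing down, gripper open.
Joint ranges: [-2.88, 2.88], [-0.31, 2.03], [-1.54, 1.56], [0.2, 2.42], [-1.41, 4.55], [0.19, 2.02], [-2.57, 2.57]. Speed limits (rad/s): [2.57, 2.57, 3.14, 3.14, 3.14, 3.14, 3.14].

INTERFACE

Orientations are given as a unit quaternion [x, y, z, w].
In Python, from station import monitor, imaging, manip gives the robot as it stands.
- The arm moves only by the shell command python3 -m creep 'ROWS'. ROWS is JSON, a list of rows, each a list of 3 entries, a list of its own where there are three numbers: the shift along the tool's x, y, z in m, then the turn, a rotation vector about the tool's x, y, z in rad, then the finger opening in m, from 0 to 0.0854. A call has 1 to 20 rows; each row is the pose to reach, as a shift and turn from the pose commanded when the call began, along the tool's axes at that moment; what a row does not reach only later rows make up. A row lasts 1/10 s, in which the tool goes at most 50 mm and 8.59 degrees, less where a joint would pass 70% of its speed; a pose out of reach is approached as far as the arm can. A call with a gripper value outside its range is refused whole. The fingers move at their own pace and stop on an object; the grip force is fixed at half the most. Time passes only in rows, so rows that repeat a pose let the fingers close. It gives the time, the measured TCP pose, the force, the opening and the grip force at its end, in the units of the state.
- monitor.get_obs(): the state, without advancing time (a new reading comes with each control period).
- imaging.get_image(name): name is "scene" or "top" or "wrist"; returns a dict with "image" (400x640x3 uint8, red, green, blue), "vertical_fov" (degrees; the focal length in pixels is half the picture's height over the tangent of half this angle, whatever the lens; pixels are square), "cx", "cy" (the principal point, pixels), "k1" (the pictures are not rectified: a ray, as slopes to the right and down, at radius r is drawn at 1 + k1 r^2 times it, then the intrinsics apply), "extrinsics" (4x4, takes a point from camera to world coordinates). Camera axes: x right, y down, z forward; pixel columns grow to the right and rows downward; lengths in mm; the calibration is good to about 2 mm. A picture is of the moment at which its call begins. There is no depth.
- manip.job_done(): hands the job in; it is judged then, once.
The state is a dict: "t": time; "joint_positions": joint angles; "joint_velocities": joint speeds; "joint_efforts": joint torques, N m; "position": TCP position; "tool_rot": TCP orientation; "ft_force": force on the tool from outside, world axes, zero at the start; "torque": the same for the moment, N m; "opening": finger opening in mm; "grasp_force": force on a finger pad.
Only numpy, scipy, OpenCV 4.12 (cv2) and the standard library are available. Lean on these libraries where they do the work, as an engineer would, in place of code of your own. Each camera call takes 0.05 s, during which the arm holds its last target. There are 200 camera calls.

TASK

Load the drilling jig: take just the top plate from the stack of long plates and lay it in the jig's long pocket, and just the top plate from the stack of short plates and lay it in the short pocket, both flat, holes upwards and fully seated, set down gently rather than dropped (either one first, either way round). Only then swing the clamp bar by its knob until it stops square across both plates. Leave the other plates on their stacks and everything else on the bench where it is.

Things in the scene. Friction and masses are not known exactly. Their poses are not given: they have to be found in the camera images.
- long_1: steel door plate, 160 x 50 x 12 mm, the TOP one of the stack of 3 long plates; the plates lie loose on one another, a little askew (up to 6 mm and 0.05 rad; 0.2 to 0.5 kg each); origin: centre of its underside; x along its length, z up through its face with the lever hole and keyhole
- long_2: steel door plate, 160 x 50 x 12 mm, number 2 from the top of the long stack; origin: centre of its underside; x along its length, z up through its face with the lever hole and keyhole
- long_3: steel door plate, 160 x 50 x 12 mm, number 3 from the top of the long stack, the lowest, on a fixed plywood board 180 x 70 x 12 mm; origin: centre of its underside; x along its length, z up through its face with the lever hole and keyhole
- short_1: steel door plate, 110 x 50 x 12 mm, the TOP one of the stack of 4 short plates; the plates lie loose on one another, a little askew (up to 6 mm and 0.05 rad; 0.2 to 0.5 kg each); origin: centre of its underside; x along its length, z up through its face with the lever hole and keyhole
- short_2: steel door plate, 110 x 50 x 12 mm, number 2 from the top of the short stack; origin: centre of its underside; x along its length, z up through its face with the lever hole and keyhole
- short_3: steel door plate, 110 x 50 x 12 mm, number 3 from the top of the short stack; origin: centre of its underside; x along its length, z up through its face with the lever hole and keyhole
- short_4: steel door plate, 110 x 50 x 12 mm, number 4 from the top of the short stack, the lowest, on a fixed plywood board 180 x 70 x 12 mm; origin: centre of its underside; x along its length, z up through its face with the lever hole and keyhole
- jig: the drilling jig: a dark steel base 190 x 225 x 20 mm fixed to the bench, with two parallel pockets on top (lengths along its x, long pocket on its +y side, short on its -y side, 140 mm apart) and the clamp bar between them; origin: centre of its underside
- pocket_long (a point): the jig's long pocket: 167 x 57 mm inside, ringed by steel rails 5 mm thick and 8 mm high (a seated plate stands 4 mm proud); the rails leave the middle 60 mm of both long sides open for the fingers. This point: middle of its floor, 20 mm above the bench; x along its length, y as the jig's. The pivot is 70 mm away in -y
- pocket_short (a point): the jig's short pocket: 117 x 57 mm inside, ringed by steel rails 5 mm thick and 8 mm high (a seated plate stands 4 mm proud); the rails leave the middle 60 mm of both long sides open for the fingers. This point: middle of its floor, 20 mm above the bench; x along its length, y as the jig's. The pivot is 70 mm away in +y
- clamp_bar (a joint): angle of the clamp bar (aluminium, 186 x 22 x 14 mm, underside 3 mm over seated plates), which turns level about an upright pivot at its middle. 0 = closed on its stop, across the middle of both pockets, knob on the long pocket's side (jig +y); 1.4 to 1.6 rad = open, along the gap, knob towards the robot. Closes clockwise from above; stays where left; about 2 N at the knob
- clamp_knob (a point): centre of the top of the upright black knob on one end of the clamp bar, 83 mm above the bench: round, 22 mm across, 34 mm tall above the bar, 75 mm from the pivot
- clamp_pivot (a point): on the bar's upright turning axis, at the top of the bar, midway between the two pockets
- padlock: brass padlock lying flat, body 55 x 60 x 24 mm with a steel shackle; bystander, leave alone; origin: its underside
- screwdriver: screwdriver 160 mm long, lying; bystander, leave alone
- oil_can: can 56 mm across, 150 mm tall, standing; bystander, leave alone; origin: its underside
- key_fob: black car key fob 75 x 38 x 15 mm; bystander, leave alone; origin: its underside
- mug: white mug 80 mm across, 90 mm tall; bystander, leave alone; origin: its underside
There are look-alikes about, which are no part of the job. Leave any orange or pink look-alike of the long_1 alone.

How it is judged:
By the outcome, as a careful person would: the job done as asked, in the order asked, and still so for the second after the job is handed in, with the robot touching nothing.
It also fails if it takes over 72 s, if anything falls off the work surface, if the arm or the gripper's body presses on something with over 40 N, if the wrist force passes 120 N, or if a joint passes its speed limit or range.

## Working session

There is one attempt and no reset: what is moved stays moved. The work goes in short steps, Python scripts to look and compute and a shell command to move; the robot and the scene stay as the last step left them, time stands still between calls to the robot, and variables do not carry over. Pictures are saved under pics/ and viewed, at most 10 in all, crops included, and the job is handed in when it is done.

```bash
ls; mkdir -p pics
python3 - <<'E'
from station import monitor, imaging
import cv2,json,pickle
o=monitor.get_obs();print(o)
for n in("scene","top","wrist"):
    d=imaging.get_image(n);cv2.imwrite(f"pics/{n}0.png",d["image"][:,:,::-1]);pickle.dump(d,open(f"{n}0.pkl","wb"))
    print(n,d["vertical_fov"],d["cx"],d["cy"],d["k1"],d["extrinsics"].round(3).tolist() if hasattr(d["extrinsics"],'round') else d["extrinsics"])
E
```

```text
pics
{'t': 0.0, 'joint_positions': array([ 1.38319875,  0.50185744, -0.42677013,  1.55144286,  0.22082698,
        1.13826413, -0.21031163]), 'joint_velocities': array([ 0.00029247,  0.00011116, -0.00020079, -0.00144281, -0.00026696,
        0.00039682,  0.00054475]), 'joint_efforts': array([ 2.21157593e-04, -5.69521129e+01, -5.81602871e+00, -2.80937684e+01,
        1.06701077e-02,  1.19854003e-02, -1.69430780e-05]), 'position': array([ 282.8488705 , -584.49728629,  238.25440926]), 'tool_rot': array([ 9.74700740e-01,  2.23511864e-01, -1.92629957e-04, -9.36596023e-04]), 'ft_force': array([ 0.05811596, -0.2768905 ,  0.29848178]), 'torque': array([ 0.00495166, -0.03196395,  0.00094541]), 'grasp_force': 0.0, 'opening': 85.39451579025003}
scene 49.17473152686251 319.2792344580806 201.82117903680833 -0.12078241701660698 [[-0.74, 0.405, -0.537, 1165.61], [0.672, 0.461, -0.579, 679.747], [0.013, -0.79, -0.614, 834.141], [0.0, 0.0, 0.0, 1.0]]
top 45.11855256034562 316.5622476579945 202.61957799055293 -0.02805505671653239 [[-0.017, -0.997, 0.072, 388.587], [-1.0, 0.017, 0.003, -51.153], [-0.005, -0.072, -0.997, 1319.25], [0.0, 0.0, 0.0, 1.0]]
wrist 59.879290984576926 317.54654588425115 201.55667978830388 -0.05481700628224843 [[0.435, -0.863, -0.258, 347.946], [-0.9, -0.418, -0.122, -552.499], [-0.003, 0.285, -0.958, 371.994], [0.0, 0.0, 0.0, 1.0]]
```

View pics/top0.png

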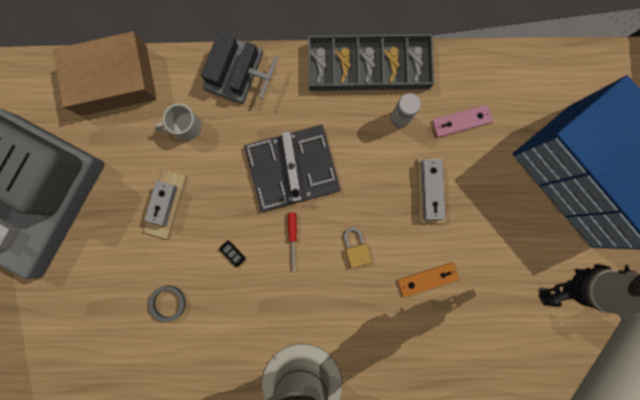

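View pics/scene0.png

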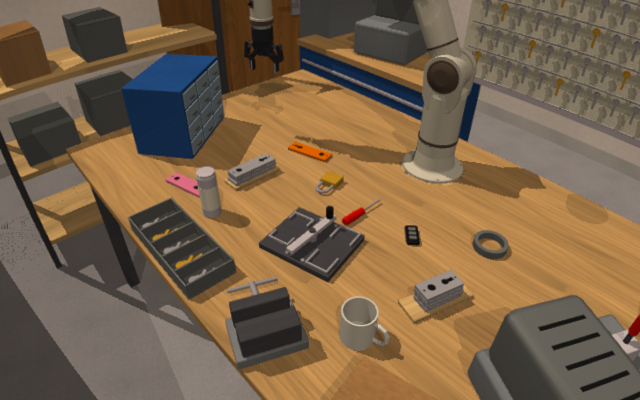

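The top view shows the long stack at (432,190), the short stack at (161,205), the jig at (292,168) with its knob at (294,193). Orange and pink decoys are at (428,280) and (462,122). Since the bar closes clockwise, the long pocket is on the left (world +y).

```bash
cat > h.py <<'E'
import numpy as np,cv2,pickle
from scipy.spatial.transform import Rotation as R
from station import monitor, imaging
def K(d):
    f=200/np.tan(np.radians(d["vertical_fov"]/2));return np.array([[f,0,d["cx"]],[0,f,d["cy"]],[0,0,1.]])
def ray(d,p):
    q=cv2.undistortPoints(np.array(p,float).reshape(-1,1,2),K(d),np.array([d["k1"],0,0,0.]))[:,0]
    E=np.array(d["extrinsics"]);v=np.c_[q,np.ones(len(q))]@E[:3,:3].T
    return E[:3,3],v/np.linalg.norm(v,axis=1)[:,None]
def atz(d,p,z):
    c,v=ray(d,p);return c+v*((z-c[2])/v[:,2])[:,None]
def tri(obs):   # [(d,p)...] -> point, residual
    A=np.zeros((3,3));b=np.zeros(3);L=[]
    for d,p in obs:
        c,v=ray(d,p);M=np.eye(3)-np.outer(v[0],v[0]);A+=M;b+=M@c;L.append((M,c))
    x=np.linalg.solve(A,b);return x,[np.linalg.norm(M@(x-c)).round(1) for M,c in L]
def proj(d,X):
    E=np.linalg.inv(np.array(d["extrinsics"]));
    return cv2.projectPoints(np.array(X,float).reshape(-1,3),cv2.Rodrigues(E[:3,:3])[0],E[:3,3],K(d),np.array([d["k1"],0,0,0.]))[0][:,0]
def load(n):return pickle.load(open(n+".pkl","rb"))
def snap(n,tag,crop=None,s=1):
    d=imaging.get_image(n);pickle.dump(d,open(tag+".pkl","wb"));im=d["image"][:,:,::-1].copy()
    if crop:x,y,w,h=crop;im=im[y:y+h,x:x+w]
    cv2.imwrite(f"pics/{tag}.png",cv2.resize(im,None,fx=s,fy=s,interpolation=cv2.INTER_CUBIC));return d
def down(yaw): # tool z down; tool y axis (closing) at world angle yaw
    y=np.array([np.cos(yaw),np.sin(yaw),0]);z=np.array([0,0,-1.]);return R.from_matrix(np.c_[np.cross(y,z),y,z])
def go(pos,yaw):  # shift/turn from measured pose
    o=monitor.get_obs();r=R.from_quat(o["tool_rot"]);T=down(yaw);
    if (r.inv()*T).magnitude()>np.pi/2+.01:T=down(yaw+np.pi)
    print("t",round(o["t"],2),"pos",o["position"].round(1),"yaw",np.arctan2(*r.as_matrix()[[1,0],1]).round(3),"F",o["ft_force"].round(1),"open",round(o["opening"],1))
    print("shift",(r.inv().apply(np.array(pos)-o["position"])/1000).round(4),"turn",(r.inv()*T).as_rotvec().round(3))
E
python3 - <<'E'
from h import *
d=load("top0")
for n,p,z in[("longc",(432,190),48),("shortc",(161,204),60),("jig",(292,168),20),("knob",(294,192),83),("shortax",(156,218),60),("shortax2",(166,189),60),("l1",(434,160),48),("l2",(432,220),48),("j-TL",(246,142),20),("j-TR",(325,126),20),("j-BL",(261,211),20),("j-BR",(339,186),20)]:
    print(n,atz(d,p,z).round(0))
# camera in tool frame
w=load("wrist0");o=monitor.get_obs();r=R.from_quat(o["tool_rot"]);E=np.array(w["extrinsics"])
print(r.inv().apply(E[:3,3]-o["position"]),(r.inv().as_matrix()@E[:3,:3]).round(3))
X=o["position"]
print("tool yaw",np.arctan2(*r.as_matrix()[[1,0],1]))
E
```

```text
longc [[ 509. -354.   48.]]
shortc [[483. 363.  60.]]
jig [[578.  18.  20.]]
knob [[506.  11.  83.]]
shortax [[446. 376.  60.]]
shortax2 [[522. 350.  60.]]
l1 [[ 589. -362.   48.]]
l2 [[ 429. -351.   48.]]
j-TL [[652. 143.  20.]]
j-TR [[693. -73.  20.]]
j-BL [[462. 104.  20.]]
j-BR [[ 527. -108.   20.]]
[  72.46300034   -0.77914549 -133.48085557] [[-0.001 -0.958 -0.285]
 [ 1.    -0.    -0.001]
 [ 0.001 -0.285  0.958]]
tool yaw -1.1198597613128995
```

View pics/wrist0.png

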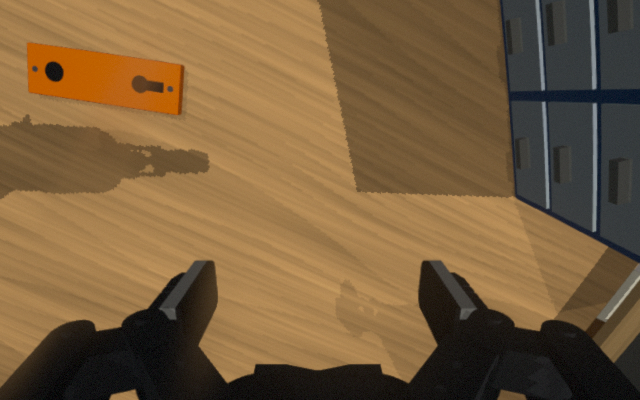

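The wrist picture shows only the orange decoy at the upper left. The fingers hide the bottom third, and image up is tool +x. Next I look at the long stack from close by.

```bash
python3 -c "
from h import *
go((440,-352,240),-np.pi/2-.07)"
```

```text
t 0.15 pos [ 283.  -584.6  238.5] yaw -1.12 F [-0.3  0.7  0.2] open 85.4
shift [ 0.2427 -0.1409 -0.0013] turn [-0.001  0.     0.521]
```

```bash
python3 -m creep '[[[0.243,-0.141,-0.001],[0,0,0.52],0.0854],[[0.243,-0.141,-0.001],[0,0,0.52],0.0854],[[0.243,-0.141,-0.001],[0,0,0.52],0.0854],[[0.243,-0.141,-0.001],[0,0,0.52],0.0854],[[0.243,-0.141,-0.001],[0,0,0.52],0.0854],[[0.243,-0.141,-0.001],[0,0,0.52],0.0854],[[0.243,-0.141,-0.001],[0,0,0.52],0.0854],[[0.243,-0.141,-0.001],[0,0,0.52],0.0854],[[0.243,-0.141,-0.001],[0,0,0.52],0.0854],[[0.243,-0.141,-0.001],[0,0,0.52],0.0854]]'
python3 -c "
from h import *
go((500,-352,190),-np.pi/2-.07)
snap('wrist','w1',(170,0,320,260),2)"
```

```text
t: 1.15
position: [439.3, -353.9, 240.0]
tool_rot: [0.999, -0.036, -0.0, 0.0]
ft_force: [0.5, -0.0, 0.2]
opening: 85.4
grasp_force: 0.0
t 1.15 pos [ 439.3 -353.9  240. ] yaw -1.643 F [ 0.5 -0.   0.2] open 85.4
shift [ 0.0605 -0.0063  0.05  ] turn [ 0.     0.001 -0.002]
```

View pics/w1.png

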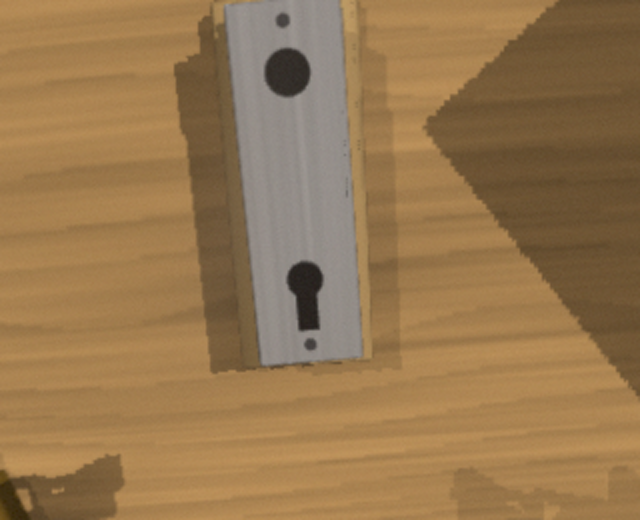

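In full-frame pixels, the top plate's corners are about (283,2), (341,0), (301,183) and (351,178), with screw holes at (311,10) and (325,172). I'll take a second view from the side to get its height.

```bash
python3 -m creep '[[[0.01,-0.05,0],[0,0,0],0.0854],[[0.02,-0.09,0],[0,0,0],0.0854],[[0.02,-0.09,0],[0,0,0],0.0854],[[0.02,-0.09,0],[0,0,0],0.0854],[[0.02,-0.09,0],[0,0,0],0.0854]]'
cat >> h.py <<'E'
def quad(d,roi,dbg=None,vmin=110):
    x,y,w,h=roi;hs=cv2.cvtColor(d["image"],cv2.COLOR_RGB2HSV)
    m=np.zeros(hs.shape[:2],np.uint8);m[y:y+h,x:x+w]=((hs[...,1]<60)&(hs[...,2]>vmin))[y:y+h,x:x+w]*255
    m=cv2.morphologyEx(m,cv2.MORPH_OPEN,np.ones((3,3)))
    c=max(cv2.findContours(m,cv2.RETR_EXTERNAL,cv2.CHAIN_APPROX_NONE)[0],key=cv2.contourArea)
    hull=cv2.convexHull(c);q=cv2.approxPolyN(hull,4,ensure_convex=True)[0].astype(float)
    if dbg:
        im=d["image"][:,:,::-1].copy();cv2.polylines(im,[np.int32(q)],1,(0,0,255));cv2.imwrite("pics/"+dbg,im)
    # dark holes inside
    k=cv2.bitwise_and(cv2.bitwise_not(m),cv2.fillConvexPoly(np.zeros_like(m),np.int32(q),255))
    k=cv2.erode(k,np.ones((3,3)),iterations=1)
    n,_,st,ce=cv2.connectedComponentsWithStats(k)
    hol=sorted([(int(s[4]),tuple(c.round(1))) for s,c in list(zip(st,ce))[1:]if s[4]>5],reverse=True)[:4]
    return q,hol
E
python3 -c "
from h import *
o=monitor.get_obs();print(o['position'].round(1))
d=snap('wrist','w2')
for n in('w1','w2'):
    e=load(n);q,h=quad(e,(180,0,300,210),n+'q.png');print(n,q.round(1).tolist(),h);print(atz(e,q,48).round(1).tolist())
a=cv2.imread('pics/w1q.png');b=cv2.imread('pics/w2q.png');cv2.imwrite('pics/m1.png',np.hstack([a[:210,180:480],b[:210,180:480]]))
"
```

```text
t: 1.7
position: [466.0, -265.7, 240.2]
tool_rot: [0.999, -0.036, -0.0, 0.0]
ft_force: [1.1, -0.6, 0.4]
opening: 85.4
grasp_force: 0.0
[ 466.  -265.7  240.2]
w1 [[340.0, 0.0], [351.0, 178.0], [300.0, 183.0], [281.0, 0.0]] [(362, (np.float64(313.2), np.float64(35.8))), (352, (np.float64(322.6), np.float64(146.0))), (16, (np.float64(310.9), np.float64(9.7))), (11, (np.float64(324.8), np.float64(171.8)))]
[[590.8, -383.2, 48.0], [435.5, -385.0, 48.0], [434.1, -335.8, 48.0], [594.5, -333.3, 48.0]]
w2 [[441.0, 198.0], [392.0, 202.0], [386.0, 28.0], [441.0, 24.0]] [(334, (np.float64(414.6), np.float64(61.1))), (314, (np.float64(416.3), np.float64(167.4))), (13, (np.float64(414.2), np.float64(35.8))), (8, (np.float64(416.5), np.float64(192.1)))]
[[435.9, -384.4, 48.0], [435.3, -336.0, 48.0], [592.9, -333.4, 48.0], [593.4, -381.4, 48.0]]
```

```bash
python3 -c "
from h import *
a,b=load('w1'),load('w2')
P=[tri([(a,p),(b,q)]) for p,q in zip([(313.2,35.8),(310.9,9.7),(324.8,171.8)],[(414.6,61.1),(414.2,35.8),(416.5,192.1)])]
for p in P:print(p[0].round(1),p[1])
A=P[1][0];B=P[2][0];print((A+B)/2,np.linalg.norm(A-B),np.arctan2(*(A-B)[[1,0]]))
q=atz(b,quad(b,(180,0,300,210))[0],48)
e=(q[2]+q[3]-q[0]-q[1])/2;print('quad c',q.mean(0),'ang',np.arctan2(e[1],e[0]),'len',np.linalg.norm(e[:2]))
yaw=np.arctan2(e[1],e[0])-np.pi/2
go((q.mean(0)[0],q.mean(0)[1],90),yaw)
"
```

```text
[ 564.2 -358.4   46.8] [np.float64(0.0), np.float64(0.0)]
[ 585.1 -358.1   47.4] [np.float64(0.0), np.float64(0.0)]
[ 443.2 -360.4   47. ] [np.float64(0.1), np.float64(0.1)]
[ 514.19582866 -359.20588105   47.20704038] 141.9127816370573 0.016271049920635345
quad c [ 514.34618381 -358.82052726   48.        ] ang 0.017905504439274935 len 157.57305671397174
t 1.75 pos [ 465.8 -265.9  240.2] yaw -1.643 F [-0.5  0.1 -1.1] open 85.2
shift [0.0551 0.0891 0.1502] turn [ 0.001  0.    -0.09 ]
```

The long top plate is at (514,-359), angle 0.017, top at z≈47–48. Next is the jig, with the fingers closed to 62 mm so the same picture shows how far they reach.

```bash
python3 -c "
from h import *
go((531,-35,240),-np.pi/2+.19)"
```

```text
t 1.75 pos [ 465.8 -265.9  240.2] yaw -1.643 F [-0.5  0.1 -1.1] open 85.2
shift [ 0.0483 -0.235   0.    ] turn [ 0.001  0.    -0.262]
```

```bash
python3 -m creep '[[[0.01,-0.05,0],[0,0,-0.05],0.062],[[0.02,-0.1,0],[0,0,-0.15],0.062],[[0.03,-0.15,0],[0,0,-0.262],0.062],[[0.04,-0.195,0],[0,0,-0.262],0.062],[[0.048,-0.235,0],[0,0,-0.262],0.062],[[0.048,-0.235,0],[0,0,-0.262],0.062],[[0.048,-0.235,0],[0,0,-0.262],0.062],[[0.048,-0.235,0],[0,0,-0.262],0.062]]'
python3 -c "
from h import *
snap('wrist','j1',(120,0,400,300),2)"
python3 -m creep '[[[0,-0.05,0],[0,0,0],0.062],[[0.02,-0.09,0],[0,0,0],0.062],[[0.02,-0.09,0],[0,0,0],0.062],[[0.02,-0.09,0],[0,0,0],0.062],[[0.02,-0.09,0],[0,0,0],0.062]]'
python3 -c "
from h import *
snap('wrist','j2',(120,0,400,300),2)
go((440,340,250),-np.pi/2-.34)
"
```

```text
t: 2.55
position: [530.6, -35.2, 240.0]
tool_rot: [0.996, 0.095, -0.0, 0.0]
ft_force: [0.5, -0.1, 0.4]
opening: 62.2
grasp_force: 0.0
t: 3.1
position: [533.2, 56.9, 240.0]
tool_rot: [0.996, 0.095, -0.0, 0.001]
ft_force: [0.8, -0.0, -0.1]
opening: 61.9
grasp_force: 0.0
t 3.15 pos [533.2  56.8 240. ] yaw -1.382 F [ 0.6 -0.1  0.4] open 61.8
shift [-0.0383 -0.2957 -0.0103] turn [0.001 0.001 0.529]
```

View pics/j1.png

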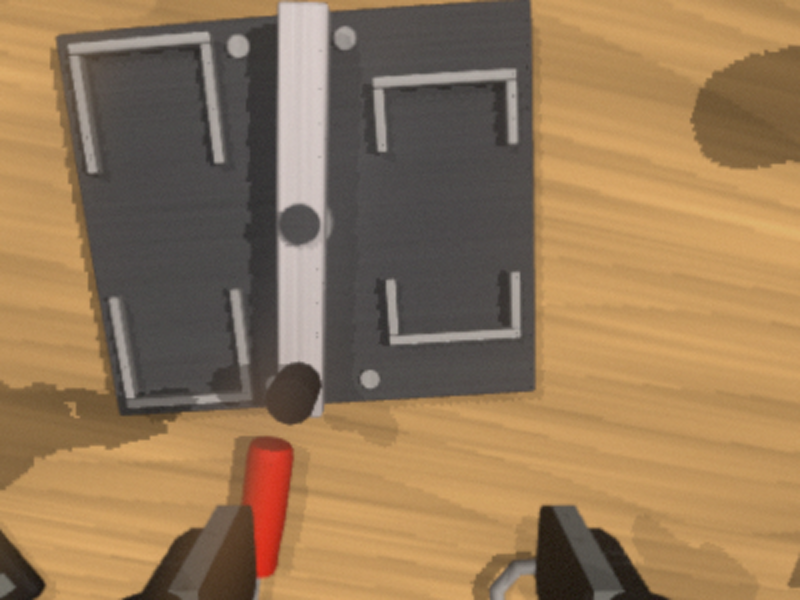

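View pics/j2.png

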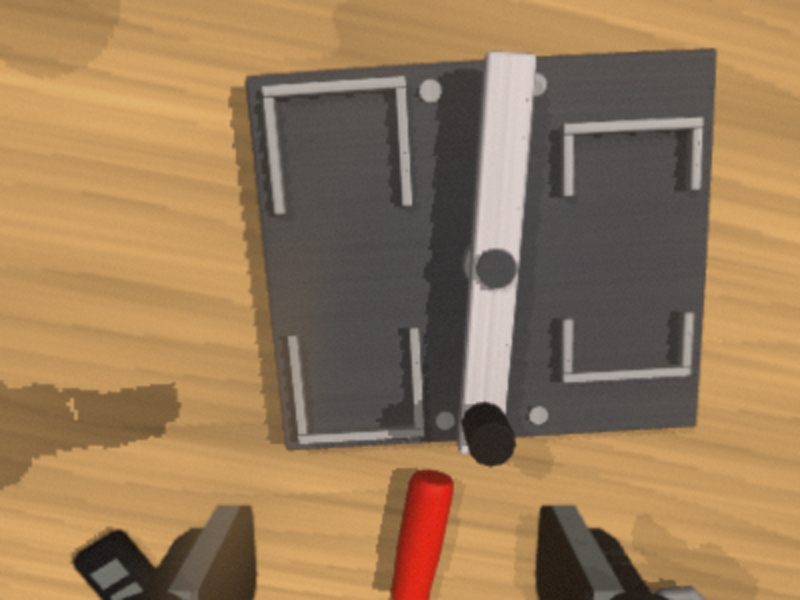

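Both views show the jig with the long pocket on the left. The base corners, rail corners, pivot cap (299,224)/(495,268) and knob top near (290,402)/(492,443) in crop pixels are usable. Finger tips at 62 mm opening are at crop row 507. I'll fit the jig pose to all of these.

```bash
cat > fit.py <<'E'
from h import *
from scipy.optimize import least_squares
a,b=load('j1'),load('j2')
full=lambda L:np.array(L,float)/2+[120,0]
sg=[(1,1),(1,-1),(-1,-1),(-1,1)]
M=np.array([(95*s,112.5*t,20) for s,t in sg]+[(88.5*s,70+33.5*t,28) for s,t in sg]+[(63.5*s,-70+33.5*t,28) for s,t in sg])
A=full([(57,36),(530,1),(537,390),(119,415),(69,47),(210,33),(252,403),(126,408),(373,78),(517,70),(521,338),(389,345)])
B=full([(246,77),(716,49),(696,427),(289,450),(262,88),(406,77),(424,437),(299,444),(564,125),(703,118),(691,377),(563,383)])
def X(p):return R.from_euler('z',p[3]).apply(M)+p[:3]
r=lambda p:np.r_[(proj(a,X(p))-A).ravel(),(proj(b,X(p))-B).ravel()]
s=least_squares(r,[578,18,0,.19],loss='soft_l1');p=s.x
for v in(a,b):
  q=least_squares(lambda p:(proj(v,X(p))-(A if v is a else B)).ravel(),p,loss='soft_l1').x;print('single',q.round(3))
print(p.round(3),'rms',np.sqrt(np.mean(r(p)**2)));print(r(p).reshape(2,-1,2).round(1).tolist())
Rz=R.from_euler('z',p[3])
print('long',(Rz.apply([0,70,20])+p[:3]).round(1),'short',(Rz.apply([0,-70,20])+p[:3]).round(1),'pivot',(Rz.apply([0,0,49])+p[:3]).round(1))
for n,u,v in[('knob',(290,402),(492,443)),('pivotcap',(299,224),(495,268))]:print(n,tri([(a,full([u])),(b,full([v]))]))
# rail-top heights by plain triangulation
print('railz',[tri([(a,A[i]),(b,B[i])])[0].round(1).tolist() for i in range(4,12)])
E
python3 fit.py
```

```text
single [ 5.81227e+02  1.94550e+01 -3.29000e+00  2.49000e-01]
single [ 5.81252e+02  1.90610e+01 -3.19100e+00  2.50000e-01]
[ 5.81239e+02  1.92460e+01 -3.06700e+00  2.50000e-01] rms 0.5292974028136028
[[[-0.5, 0.0], [0.8, -0.6], [-0.8, 1.1], [0.6, 0.7], [0.0, -0.8], [0.3, -0.2], [0.9, -1.0], [1.4, 0.2], [-0.2, 0.4], [-0.2, -0.0], [-0.2, 0.1], [0.4, 0.4]], [[-0.3, -0.1], [0.4, 0.2], [0.2, 0.1], [-1.4, 0.5], [0.2, -0.3], [-0.1, 0.1], [0.4, -0.1], [0.2, -0.0], [-0.6, -0.2], [-0.2, -0.1], [-0.8, -0.5], [-0.4, 0.2]]]
long [563.9  87.1  16.9] short [598.6 -48.6  16.9] pivot [581.2  19.2  45.9]
knob (array([507.48673698,   8.47119706,  79.89898106]), [np.float64(0.3), np.float64(0.3)])
pivotcap (array([581.64304022,  19.95673765,  49.13531981]), [np.float64(0.0), np.float64(0.0)])
railz [[641.0, 141.8, 24.1], [657.8, 76.4, 26.1], [486.3, 33.3, 26.6], [471.7, 97.5, 29.9], [651.7, -0.7, 26.6], [668.4, -65.5, 24.9], [545.7, -96.2, 28.0], [529.7, -31.3, 27.9]]
```

```bash
python3 -m creep '[[[-0.01,-0.05,-0.01],[0,0,0.1],0.062],[[-0.02,-0.1,-0.01],[0,0,0.2],0.062],[[-0.025,-0.148,-0.01],[0,0,0.3],0.062],[[-0.03,-0.195,-0.01],[0,0,0.4],0.062],[[-0.034,-0.24,-0.01],[0,0,0.529],0.062],[[-0.038,-0.28,-0.01],[0,0,0.529],0.062],[[-0.038,-0.296,-0.01],[0,0,0.529],0.062],[[-0.038,-0.296,-0.01],[0,0,0.529],0.062],[[-0.038,-0.296,-0.01],[0,0,0.529],0.062],[[-0.038,-0.296,-0.01],[0,0,0.529],0.062]]'
python3 -c "
from h import *
snap('wrist','s1',(120,0,400,260),2)"
python3 -m creep '[[[0.01,-0.05,0],[0,0,0],0.062],[[0.02,-0.09,0],[0,0,0],0.062],[[0.02,-0.09,0],[0,0,0],0.062],[[0.02,-0.09,0],[0,0,0],0.062],[[0.02,-0.09,0],[0,0,0],0.062]]'
python3 -c "
from h import *
snap('wrist','s2',(120,0,400,260),2)
for n in('s1','s2'):
    e=load(n);q,h=quad(e,(150,0,320,230),n+'q.png');print(n,q.round(1).tolist(),h);print(atz(e,q,60).round(1).tolist())
"
```

```text
t: 4.15
position: [436.7, 347.7, 251.0]
tool_rot: [0.987, -0.163, 0.001, -0.001]
ft_force: [-1.1, 0.3, 0.3]
opening: 62.3
grasp_force: 0.0
t: 4.7
position: [489.1, 417.5, 249.9]
tool_rot: [0.986, -0.169, -0.0, 0.001]
ft_force: [0.6, -0.4, 0.2]
opening: 62.0
grasp_force: 0.0
s1 [[309.0, 187.0], [258.0, 190.0], [246.0, 72.0], [302.0, 68.0]] [(339, (np.float64(280.3), np.float64(155.0))), (307, (np.float64(276.3), np.float64(104.2))), (12, (np.float64(274.6), np.float64(79.8))), (8, (np.float64(282.2), np.float64(180.2)))]
[[430.2, 359.8, 60.0], [443.3, 407.6, 60.0], [547.6, 378.1, 60.0], [534.5, 330.1, 60.0]]
s2 [[392.0, 213.0], [342.0, 216.0], [337.0, 102.0], [392.0, 99.0]] [(325, (np.float64(366.8), np.float64(182.5))), (290, (np.float64(365.6), np.float64(133.5))), (9, (np.float64(365.0), np.float64(110.0))), (6, (np.float64(367.2), np.float64(206.8)))]
[[430.4, 361.0, 60.0], [443.9, 408.5, 60.0], [548.2, 378.4, 60.0], [534.3, 330.9, 60.0]]
```

```bash
python3 -c "
from h import *
a,b=load('s1'),load('s2')
P=[tri([(a,p),(b,q)]) for p,q in zip([(280.3,155),(276.3,104.2),(274.6,79.8),(282.2,180.2)],[(366.8,182.5),(365.6,133.5),(365,110),(367.2,206.8)])]
for p in P:print(p[0].round(1),p[1])
A=P[2][0];B=P[3][0];print((A+B)/2,np.arctan2(*(A-B)[[1,0]]))
q=(atz(a,quad(a,(150,0,320,230))[0],60)+atz(b,quad(b,(150,0,320,230))[0],60))/2
e=(q[2]+q[3]-q[0]-q[1])/2;print('quad c',q.mean(0),'ang',np.arctan2(e[1],e[0]),'len',np.linalg.norm(e[:2]))
yaw=np.arctan2(e[1],e[0])-np.pi/2
go((q.mean(0)[0],q.mean(0)[1],100),yaw)
i1=cv2.imread('pics/s1.png');i2=cv2.imread('pics/s2.png');cv2.imwrite('pics/s12.png',np.vstack([i1[100:400,150:550],i2[180:480,350:750]]))
"
```

```text
[468.1 375.3  59.5] [np.float64(0.1), np.float64(0.1)]
[512.8 362.5  59.3] [np.float64(0.0), np.float64(0.0)]
[533.1 356.6  58.7] [np.float64(0.0), np.float64(0.0)]
[444.6 382.1  59.5] [np.float64(0.1), np.float64(0.1)]
[488.87065527 369.36197333  59.11386908] -0.28123110851277766
quad c [489.05521476 369.30104398  60.        ] ang -0.27923758529131837 len 108.3891245048273
t 4.75 pos [488.9 417.9 250.3] yaw -1.911 F [0.2 0.3 0.1] open 62.1
shift [0.0164 0.0456 0.1504] turn [ 0.001  0.001 -0.061]
```

View pics/s12.png

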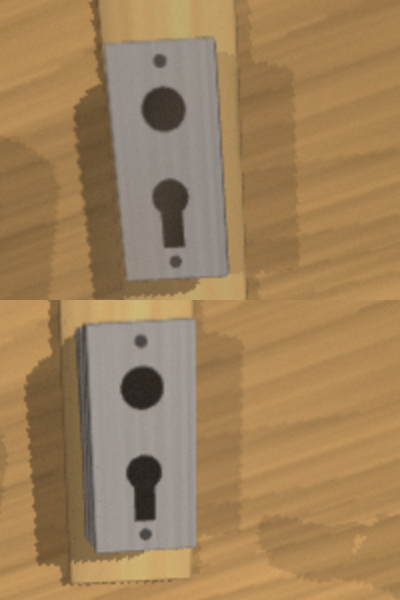

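The crops show the top short plate cleanly on its stack, centred at (489,369) with angle −0.279 and top at z≈59.5. I'm moving above it.

```bash
python3 -m creep '[[[0.016,0.046,0.03],[0,0,-0.061],0.065],[[0.016,0.046,0.08],[0,0,-0.061],0.065],[[0.016,0.046,0.125],[0,0,-0.061],0.065],[[0.016,0.046,0.15],[0,0,-0.061],0.065],[[0.016,0.046,0.15],[0,0,-0.061],0.065],[[0.016,0.046,0.15],[0,0,-0.061],0.065],[[0.016,0.046,0.15],[0,0,-0.061],0.065]]'
python3 -c "
from h import *
go((489,369.3,56.5),-np.pi/2-.28)"
```

```text
t: 5.45
position: [489.3, 372.9, 102.9]
tool_rot: [0.99, -0.138, 0.001, -0.002]
ft_force: [0.8, -0.4, -0.3]
opening: 65.0
grasp_force: 0.0
t 5.45 pos [489.3 372.9 102.9] yaw -1.847 F [ 0.8 -0.4 -0.3] open 65.0
shift [0.0006 0.0038 0.0464] turn [-0.004 -0.002  0.004]
```

```bash
python3 -m creep '[[[0,0,0],[0,0,0],0.065],[[0,0,0],[0,0,0],0.065]]'
python3 -c "
from h import *
go((489,369.3,56.5),-np.pi/2-.28)"
```

```text
t: 5.65
position: [488.5, 373.1, 102.1]
tool_rot: [0.991, -0.137, 0.001, -0.001]
ft_force: [0.1, -0.1, 0.0]
opening: 64.9
grasp_force: 0.0
t 5.65 pos [488.5 373.1 102.1] yaw -1.846 F [ 0.1 -0.1  0. ] open 64.9
shift [0.0014 0.0036 0.0456] turn [-0.003 -0.002  0.005]
```

```bash
python3 -m creep '[[[0.001,0.0036,0.01],[0,0,0],0.065],[[0.001,0.0036,0.025],[0,0,0],0.065],[[0.001,0.0036,0.035],[0,0,0],0.065],[[0.001,0.0036,0.041],[0,0,0],0.065],[[0.001,0.0036,0.0455],[0,0,0],0.065],[[0.001,0.0036,0.0455],[0,0,0],0.065],[[0.001,0.0036,0.0455],[0,0,0],0.065]]'
python3 -c "
from h import *
go((489,369.3,56.5),-np.pi/2-.28)
snap('wrist','g1',(140,120,340,280),2)"
```

```text
t: 6.35
position: [487.8, 368.7, 54.8]
tool_rot: [0.991, -0.137, 0.0, -0.0]
ft_force: [0.8, 0.1, -0.1]
opening: 65.0
grasp_force: 0.0
t 6.35 pos [487.8 368.7  54.8] yaw -1.846 F [ 0.8  0.1 -0.1] open 65.0
shift [ 0.001  -0.0009 -0.0017] turn [-0.    -0.     0.005]
```

View pics/g1.png

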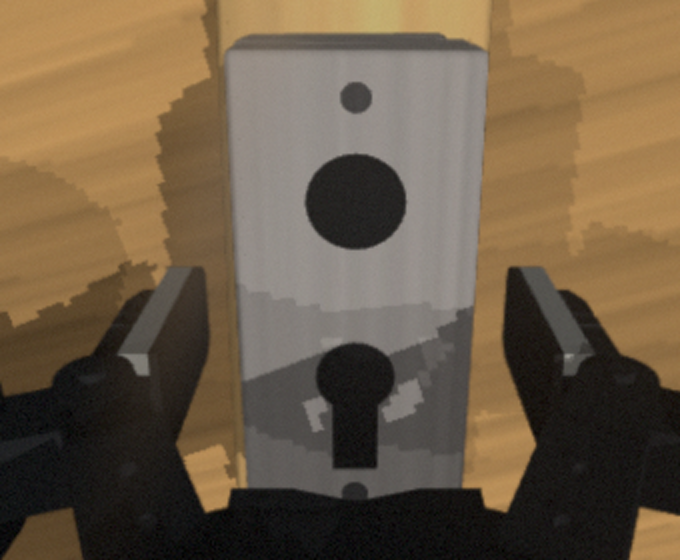

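The picture shows the fingers evenly straddling the top plate, with tips at crop columns 207 and 505 and plate edges at 241 and 470. I'll raise 1 mm, close and lift.

```bash
python3 -m creep '[[[0,0,-0.001],[0,0,0],0.065],[[0,0,-0.001],[0,0,0],0.055],[[0,0,-0.001],[0,0,0],0.044],[[0,0,-0.001],[0,0,0],0.044],[[0,0,-0.001],[0,0,0],0.044],[[0,0,-0.001],[0,0,0],0.044],[[0,0,-0.001],[0,0,0],0.044],[[0,0,-0.003],[0,0,0],0.044],[[0,0,-0.006],[0,0,0],0.044],[[0,0,-0.012],[0,0,0],0.044],[[0,0,-0.02],[0,0,0],0.044],[[0,0,-0.03],[0,0,0],0.044],[[0,0,-0.03],[0,0,0],0.044]]'
python3 -c "
from h import *
go((598.6,-48.6,120),-np.pi/2+.25)
d=snap('wrist','g2');snap('scene','sc2')
a=cv2.imread('pics/g2.png')[100:400,140:480];b=cv2.resize(cv2.imread('pics/sc2.png')[240:340,370:500],None,fx=3,fy=3)
cv2.imwrite('pics/g2m.png',np.hstack([a,b]))"
```

```text
t: 7.7
position: [488.9, 369.5, 86.9]
tool_rot: [0.991, -0.137, 0.001, -0.001]
ft_force: [1.2, -0.6, -2.2]
opening: 48.1
grasp_force: 62.2
t 7.7 pos [488.9 369.5  86.9] yaw -1.846 F [ 1.2 -0.6 -2.2] open 48.1
shift [ 0.2192  0.3724 -0.0337] turn [-0.002 -0.003 -0.525]
```

View pics/g2m.png

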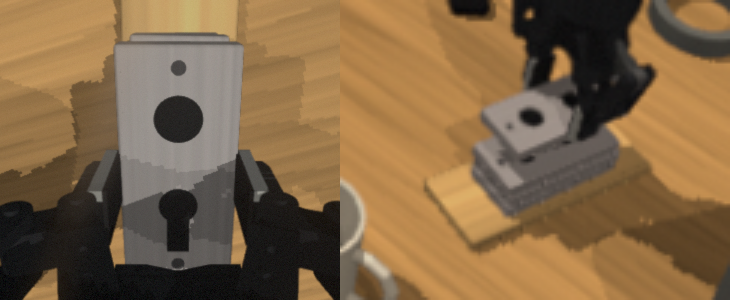

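The arm holds exactly one plate, level and at 48.1 mm opening, and the rest of the stack is undisturbed. I'll work out its offset in the grip and where the TCP must go.

```bash
cat >> h.py <<'E'
def held(tag,roi,top):  # plate centre & yaw in tool frame, from its two end holes; top = height of plate top over TCP
    d=load(tag);q,h=quad(d,roi,tag+'q.png',80);o=monitor.get_obs();r=R.from_quat(o["tool_rot"]);print(h)
    return d,r,o,h
E
python3 -c "
from h import *
d=load('g2')['image'];g=cv2.cvtColor(d,cv2.COLOR_RGB2GRAY)
b=cv2.inRange(g,0,62);n,_,st,ce=cv2.connectedComponentsWithStats(b)
for s,c in zip(st,ce):
    if 8<s[4]<4000 and 250<c[0]<390:print(s.tolist(),c.round(1))
d=load('g2');o=monitor.get_obs();r=R.from_quat(o['tool_rot'])
for p in[(318,168),(318,363)]:
    X=atz(d,[p],o['position'][2]+3.7)[0];print(r.inv().apply(X-o['position']).round(1))
go((598.6,-48.6,120),-np.pi/2+.25)"
```

```text
[294, 196, 49, 47, 1771] [317.9 218.9]
[298, 289, 40, 63, 1714] [317.6 317.6]
[312, 358, 12, 10, 94] [317.4 362.7]
[47.  -1.1 -3.7]
[-44.6  -1.1  -3.7]
t 7.8 pos [488.  368.9  85.5] yaw -1.846 F [ 0.5 -0.6 -2.9] open 48.2
shift [ 0.2199  0.3717 -0.0348] turn [-0.001 -0.001 -0.525]
```

```bash
python3 -c "
from h import *
go((597.9,-49.8,125),-np.pi/2+.25)"
```

```text
t 7.8 pos [488.  368.9  85.5] yaw -1.846 F [ 0.5 -0.6 -2.9] open 48.2
shift [ 0.2196  0.373  -0.0398] turn [-0.001 -0.001 -0.525]
```

```bash
python3 -m creep '[[[0.005,0.01,-0.03],[0,0,0],0.044],[[0.03,0.05,-0.04],[0,0,-0.03],0.044],[[0.055,0.09,-0.04],[0,0,-0.1],0.044],[[0.08,0.13,-0.04],[0,0,-0.18],0.044],[[0.105,0.17,-0.04],[0,0,-0.26],0.044],[[0.13,0.21,-0.04],[0,0,-0.34],0.044],[[0.15,0.25,-0.04],[0,0,-0.42],0.044],[[0.175,0.29,-0.04],[0,0,-0.5],0.044],[[0.195,0.33,-0.04],[0,0,-0.525],0.044],[[0.212,0.36,-0.04],[0,0,-0.525],0.044],[[0.22,0.373,-0.04],[0,0,-0.525],0.044],[[0.22,0.373,-0.04],[0,0,-0.525],0.044],[[0.22,0.373,-0.04],[0,0,-0.525],0.044],[[0.22,0.373,-0.04],[0,0,-0.525],0.044],[[0.22,0.373,-0.04],[0,0,-0.525],0.044]]'
python3 -c "
from h import *
go((597.9,-49.8,50),-np.pi/2+.25)"
```

```text
t: 9.3
position: [597.8, -47.6, 124.7]
tool_rot: [0.992, 0.126, -0.0, -0.001]
ft_force: [-0.0, -0.2, -2.9]
opening: 48.0
grasp_force: 63.2
t 9.3 pos [597.8 -47.6 124.7] yaw -1.318 F [-0.  -0.2 -2.9] open 48.0
shift [-0.0005  0.0023  0.0747] turn [-0.001  0.     0.003]
```

```bash
python3 -m creep '[[[0,0.002,0.03],[0,0,0.003],0.044],[[0,0.002,0.055],[0,0,0.003],0.044],[[0,0.002,0.07],[0,0,0.003],0.044],[[0,0.002,0.075],[0,0,0.003],0.044],[[0,0.002,0.075],[0,0,0.003],0.044],[[0,0.002,0.075],[0,0,0.003],0.044],[[0,0.002,0.075],[0,0,0.003],0.044]]'
python3 -c "
from h import *
go((597.9,-49.8,29),-np.pi/2+.25)
snap('wrist','p1');d=snap('scene','sp1')
a=cv2.imread('pics/p1.png')[60:400,120:520];b=cv2.resize(cv2.imread('pics/sp1.png')[190:290,250:375],None,fx=3,fy=3)
b=cv2.copyMakeBorder(b,0,40,0,0,cv2.BORDER_CONSTANT);cv2.imwrite('pics/p1m.png',np.hstack([a,b]))
# predicted vs seen: rail corners near the far end of the short pocket
J=R.from_euler('z',.25);w=load('p1')
for dz in(0,-3):
  X=J.apply([(63.5,-36.5,28),(63.5,-103.5,28),(58.5,-41.5,28),(58.5,-98.5,28)])+[581.2,19.2,dz];print(proj(w,X).round(1).tolist())
"
```

```text
t: 10.0
position: [599.7, -52.1, 51.2]
tool_rot: [0.992, 0.123, 0.001, 0.0]
ft_force: [-1.0, -0.1, -2.3]
opening: 48.3
grasp_force: 63.1
t 10.0 pos [599.7 -52.1  51.2] yaw -1.324 F [-1.  -0.1 -2.3] open 48.3
shift [-0.0012 -0.0027  0.0221] turn [ 0.001 -0.002 -0.003]
[[235.0, 120.6], [386.2, 120.0], [246.9, 131.9], [374.6, 131.4]]
[[236.6, 120.2], [385.0, 119.6], [248.2, 131.3], [373.5, 130.8]]
```

View pics/p1m.png

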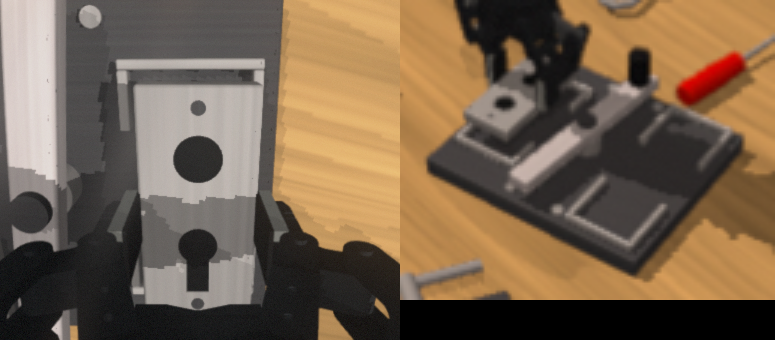

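Crop pixels show the end-rail corners at (116,59) and (265,59), matching the jig fit. The plate sits about 3 mm too far right (tool +y). I'll shift, then re-measure the rail against the plate by code.

```bash
cat > chk.py <<'E'
# columns of end-rail vs held plate in the wrist picture; rows of the rail/plate end
import sys
from h import *
o=monitor.get_obs();print(o['t'],o['position'].round(1),o['ft_force'].round(1))
d=snap('wrist',sys.argv[1]);g=cv2.GaussianBlur(cv2.cvtColor(d['image'],cv2.COLOR_RGB2GRAY),(3,3),0).astype(float)
c=int(sys.argv[2]) if len(sys.argv)>2 else 318
print('col profile',c-30,g[90:190,c-30].astype(int).tolist())
for r in map(int,sys.argv[3:]):print('row',r,g[r,225:400].astype(int).tolist())
E
python3 -m creep '[[[-0.001,-0.0032,0],[0,0,-0.002],0.044],[[-0.001,-0.0032,0.002],[0,0,-0.002],0.044],[[-0.001,-0.0032,0.002],[0,0,-0.002],0.044],[[-0.001,-0.0032,0.002],[0,0,-0.002],0.044]]'
python3 chk.py p2 318 121 160
```

```text
t: 10.5
position: [596.7, -49.2, 47.7]
tool_rot: [0.992, 0.124, -0.0, 0.0]
ft_force: [0.2, 0.2, -1.6]
opening: 47.8
grasp_force: 63.2
10.5 [596.7 -49.2  47.7] [ 0.2  0.2 -1.6]
col profile 288 [86, 86, 87, 87, 88, 89, 89, 90, 89, 89, 90, 90, 89, 88, 88, 87, 87, 88, 89, 89, 90, 90, 92, 108, 137, 164, 178, 181, 181, 180, 178, 176, 170, 157, 131, 98, 77, 76, 81, 83, 83, 83, 84, 84, 86, 89, 89, 88, 88, 90, 91, 92, 94, 103, 122, 146, 162, 170, 176, 179, 179, 179, 179, 179, 179, 179, 179, 178, 179, 180, 180, 180, 180, 180, 181, 181, 180, 180, 180, 180, 180, 180, 180, 181, 181, 181, 181, 181, 181, 181, 181, 182, 182, 182, 181, 181, 181, 181, 181, 181]
row 121 [78, 78, 77, 77, 77, 77, 78, 81, 81, 73, 63, 59, 58, 58, 59, 61, 76, 113, 153, 174, 179, 180, 180, 180, 180, 180, 180, 180, 179, 179, 178, 178, 178, 178, 179, 178, 178, 177, 177, 177, 177, 177, 177, 177, 176, 176, 176, 175, 175, 174, 174, 174, 175, 175, 175, 174, 174, 175, 175, 175, 175, 176, 176, 176, 176, 176, 176, 177, 177, 178, 178, 178, 178, 178, 178, 179, 179, 179, 179, 180, 180, 180, 181, 181, 181, 181, 181, 182, 182, 182, 181, 1
[... 572 characters left out ...]
, 173, 174, 173, 173, 173, 173, 172, 172, 172, 173, 174, 174, 175, 175, 175, 175, 174, 174, 175, 177, 177, 177, 177, 177, 177, 178, 179, 179, 180, 180, 180, 180, 180, 181, 181, 181, 181, 181, 181, 180, 178, 178, 178, 178, 178, 178, 178, 178, 178, 180, 182, 183, 184, 180, 174, 163, 150, 140, 134, 129, 132, 145, 158, 169, 178, 182, 183, 183, 183, 183, 183, 183, 183, 183, 182, 181, 181, 180, 179, 178, 178, 178, 179, 180, 181, 183, 185, 185, 185, 186, 186, 186, 185, 185, 185, 184, 183, 183, 184, 185, 184, 183, 181, 180, 181, 182, 183, 184, 186, 187, 187, 187, 185, 182, 178, 176, 176, 178, 180, 181, 181, 180, 178, 167, 155, 156, 164, 169, 171, 167, 164, 172, 168, 137, 101, 84, 83, 87, 89, 89, 90]
```

```bash
python3 -c "
from h import *
d=load('p2');o=monitor.get_obs();r=R.from_quat(o['tool_rot']);z=o['position'][2]
f=lambda p,zz:r.inv().apply(atz(d,[p],zz)[0]-o['position']).round(1)
print(o['position'],'rail outer',f((288,114.2),28),f((288,114.2),25.5),'plate end',f((288,145),z+3.7))
g=cv2.GaussianBlur(cv2.cvtColor(d['image'],cv2.COLOR_RGB2GRAY),(3,3),0).astype(float)
for c in range(255,385,12):
  k=g[95:160,c];
  up=95+np.argmax(np.diff(g[105:122,c]))+10;pl=95+38+np.argmax(np.diff(g[133:155,c]))
  def sub(i0,i1):
    e=np.diff(g[i0:i1,c]).clip(4)-4;return (e*(np.arange(i0,i1-1)+.5)).sum()/e.sum()
  print(c,sub(106,121).round(2),sub(134,155).round(2))
"
```

```text
[596.74229089 -49.29766151  47.76250546] rail outer [ 65.9 -13.6  19.8] [ 65.8 -13.8  22.3] plate end [ 55.6 -11.9  -3.7]
255 114.0 144.61
267 113.95 144.6
279 113.91 144.26
291 113.91 144.45
303 113.88 144.6
315 113.82 144.33
327 113.82 144.54
339 113.82 144.65
351 113.86 144.71
363 113.87 144.72
375 113.85 144.29
```

The plate is parallel and centred. A +1.2 mm x trim, then I lower gently.

```bash
python3 -m creep '[[[0.0012,0,0.004],[0,0,0],0.044],[[0.0012,0,0.008],[0,0,0],0.044],[[0.0012,0,0.011],[0,0,0],0.044],[[0.0012,0,0.0135],[0,0,0],0.044],[[0.0012,0,0.0155],[0,0,0],0.044],[[0.0012,0,0.017],[0,0,0],0.044],[[0.0012,0,0.0175],[0,0,0],0.044],[[0.0012,0,0.0175],[0,0,0],0.044]]'
python3 -m creep '[[[0,0,0.0005],[0,0,0],0.044],[[0,0,0.001],[0,0,0],0.044],[[0,0,0.001],[0,0,0],0.044]]'
```

```text
t: 11.35
position: [597.9, -49.0, 30.3]
tool_rot: [0.992, 0.124, -0.0, 0.0]
ft_force: [-0.6, 0.4, -2.2]
opening: 47.9
grasp_force: 63.2
t: 11.65
position: [597.9, -48.9, 29.3]
tool_rot: [0.992, 0.124, 0.0, -0.0]
ft_force: [-0.4, -0.4, -2.3]
opening: 47.9
grasp_force: 63.2
```

```bash
python3 -m creep '[[[0,0,0.0004],[0,0,0],0.044],[[0,0,0.0008],[0,0,0],0.044],[[0,0,0.001],[0,0,0],0.044],[[0,0,0.001],[0,0,0],0.044]]'; python3 -m creep '[[[0,0,0.0004],[0,0,0],0.044],[[0,0,0.0008],[0,0,0],0.044],[[0,0,0.0008],[0,0,0],0.044]]'
```

```text
t: 12.05
position: [598.0, -49.0, 28.8]
tool_rot: [0.992, 0.124, 0.0, -0.0]
ft_force: [-1.8, -0.3, 4.4]
opening: 48.1
grasp_force: 63.9
t: 12.35
position: [598.0, -49.0, 28.8]
tool_rot: [0.992, 0.124, 0.0, -0.0]
ft_force: [-4.9, -0.6, 11.7]
opening: 48.0
grasp_force: 64.7
```

Seated on the floor, with contact at TCP z≈28.8. I'll open and retreat.

```bash
python3 -m creep '[[[0,0,-0.0005],[0,0,0],0.052],[[0,0,-0.0005],[0,0,0],0.058],[[0,0,-0.0005],[0,0,0],0.062],[[0,0,-0.0005],[0,0,0],0.062],[[0,0,-0.005],[0,0,0],0.062],[[0,0,-0.02],[0,0,0],0.062],[[0,0,-0.05],[0,0,0],0.062],[[0,0,-0.1],[0,0,0],0.062],[[0,0,-0.11],[0,0,0],0.062],[[0,0,-0.11],[0,0,0],0.062]]'
python3 -c "
from h import *
d=snap('wrist','p3')
q,h=quad(d,(240,60,150,280));print(q.tolist(),h)
X=atz(d,q,32);e=(X-X.mean(0));print(X.round(1).tolist(),X.mean(0).round(1),'jig frame',R.from_euler('z',-.25).apply(X-[581.2,19.2,0]).round(1).tolist())
go((514.3,-359,130),-np.pi/2+.017)"
```

```text
t: 13.35
position: [600.4, -49.1, 141.5]
tool_rot: [0.992, 0.124, 0.003, 0.0]
ft_force: [1.0, 0.8, -0.9]
opening: 61.7
grasp_force: 0.0
[[353.0, 128.0], [348.0, 270.0], [284.0, 270.0], [281.0, 128.0]] [(509, (np.float64(316.1), np.float64(230.9))), (484, (np.float64(316.4), np.float64(170.0))), (19, (np.float64(316.6), np.float64(140.8))), (12, (np.float64(316.3), np.float64(260.8)))]
[[658.2, -59.0, 32.0], [553.0, -84.8, 32.0], [540.8, -36.6, 32.0], [646.0, -10.8, 32.0]] [599.5 -47.8  32. ] jig frame [[55.2, -94.8, 32.0], [-53.0, -93.8, 32.0], [-52.9, -44.0, 32.0], [55.3, -45.1, 32.0]]
t 13.4 pos [598.8 -48.9 139.2] yaw -1.322 F [-1.  -0.1 -1.1] open 61.7
shift [-0.1583  0.2797  0.0089] turn [ 0.    -0.003  0.232]
```

The short plate sits in its pocket at jig-frame centre (1.1, −69.4), square. Next the long stack, bowing towards the robot to clear the oil can.

```bash
python3 -m creep '[[[-0.04,0.02,0],[0,0,0.03],0.065],[[-0.08,0.045,0],[0,0,0.08],0.065],[[-0.12,0.07,0],[0,0,0.14],0.065],[[-0.15,0.105,0],[0,0,0.2],0.065],[[-0.158,0.15,0],[0,0,0.232],0.065],[[-0.158,0.195,0],[0,0,0.232],0.065],[[-0.158,0.235,0],[0,0,0.232],0.065],[[-0.158,0.265,0.005],[0,0,0.232],0.065],[[-0.158,0.28,0.009],[0,0,0.232],0.065],[[-0.158,0.28,0.009],[0,0,0.232],0.065],[[-0.158,0.28,0.009],[0,0,0.232],0.065],[[-0.158,0.28,0.009],[0,0,0.232],0.065]]'
python3 -c "
from h import *
go((514.2,-359.7,75),-np.pi/2+.017)"
```

```text
t: 14.6
position: [513.8, -356.7, 128.0]
tool_rot: [1.0, 0.01, -0.0, -0.001]
ft_force: [1.2, 1.0, -0.4]
opening: 64.9
grasp_force: 0.0
t 14.6 pos [ 513.8 -356.7  128. ] yaw -1.552 F [ 1.2  1.  -0.4] open 64.9
shift [0.0004 0.0031 0.053 ] turn [-0.002  0.001  0.002]
```

```bash
python3 -m creep '[[[0,0.003,0.02],[0,0,0.002],0.065],[[0,0.003,0.045],[0,0,0.002],0.065],[[0,0.003,0.053],[0,0,0.002],0.065],[[0,0.003,0.053],[0,0,0.002],0.065],[[0,0.003,0.053],[0,0,0.002],0.065]]'
python3 -c "
from h import *
d=snap('wrist','l1')
g=cv2.GaussianBlur(cv2.cvtColor(d['image'],cv2.COLOR_RGB2GRAY),(3,3),0).astype(float)
q,h=quad(d,(235,40,170,250),'l1q.png',90);print(q.tolist(),h)
o=monitor.get_obs();r=R.from_quat(o['tool_rot']);print(r.inv().apply(atz(d,q,47.5)-o['position']).round(1).tolist())
go((514.2,-359.7,44.5),-np.pi/2+.017)
"
```

```text
t: 15.1
position: [514.4, -361.8, 76.4]
tool_rot: [1.0, 0.008, 0.0, 0.0]
ft_force: [-0.1, -0.4, 0.3]
opening: 65.1
grasp_force: 0.0
[[369.0, 79.0], [361.0, 294.0], [266.0, 262.0], [258.0, 77.0]] [(1229, (np.float64(314.0), np.float64(148.3))), (338, (np.float64(309.2), np.float64(272.3))), (63, (np.float64(313.9), np.float64(102.2))), (24, (np.float64(261.5), np.float64(79.4)))]
[[80.5, 21.7, 29.4], [-27.9, 21.9, 29.2], [-9.0, -27.9, 29.2], [81.4, -27.7, 29.4]]
t 15.15 pos [ 514.6 -362.2   76.8] yaw -1.555 F [-0.3 -1.3 -0.4] open 65.3
shift [-0.0004 -0.0026  0.0323] turn [ 0.001 -0.002 -0.002]
```

```bash
python3 -m creep '[[[0,-0.0022,0.005],[0,0,-0.002],0.065],[[0,-0.0022,0.015],[0,0,-0.002],0.065],[[0,-0.0022,0.024],[0,0,-0.002],0.065],[[0,-0.0022,0.029],[0,0,-0.002],0.065],[[0,-0.0022,0.032],[0,0,-0.002],0.065],[[0,-0.0022,0.032],[0,0,-0.002],0.065],[[0,-0.0022,0.032],[0,0,-0.002],0.065]]'; python3 -m creep '[[[0,0,0],[0,0,0],0.065]]'
```

```text
t: 15.85
position: [513.8, -360.2, 43.5]
tool_rot: [1.0, 0.008, -0.0, 0.0]
ft_force: [1.3, 0.1, 0.8]
opening: 65.2
grasp_force: 0.0
t: 15.95
position: [514.0, -360.3, 43.8]
tool_rot: [1.0, 0.008, 0.0, 0.0]
ft_force: [-0.3, 0.2, 0.4]
opening: 65.0
grasp_force: 0.0
```

```bash
python3 -m creep '[[[0,0,-0.0005],[0,0,0],0.065],[[0,0,-0.0005],[0,0,0],0.055],[[0,0,-0.0005],[0,0,0],0.044],[[0,0,-0.0005],[0,0,0],0.044],[[0,0,-0.0005],[0,0,0],0.044],[[0,0,-0.0005],[0,0,0],0.044],[[0,0,-0.0005],[0,0,0],0.044],[[0,0,-0.003],[0,0,0],0.044],[[0,0,-0.006],[0,0,0],0.044],[[0,0,-0.012],[0,0,0],0.044],[[0,0,-0.02],[0,0,0],0.044],[[0,0,-0.03],[0,0,0],0.044],[[0,0,-0.03],[0,0,0],0.044],[[0,0,-0.03],[0,0,0],0.044]]'
python3 -c "
from h import *
d=snap('wrist','l2')
g=cv2.cvtColor(d['image'],cv2.COLOR_RGB2GRAY);b=cv2.inRange(g,0,62);n,_,st,ce=cv2.connectedComponentsWithStats(b)
o=monitor.get_obs();r=R.from_quat(o['tool_rot'])
for s,c in zip(st,ce):
    if 8<s[4]<4000 and 250<c[0]<390:print(s.tolist(),c.round(1),r.inv().apply(atz(d,[c],o['position'][2]+3.5)[0]-o['position']).round(1))
m=g[20:160,288].astype(int);print(m.tolist())
go((563.9,87.1,140),-np.pi/2+.25)"
```

```text
t: 17.35
position: [514.2, -360.3, 74.2]
tool_rot: [1.0, 0.008, 0.001, 0.0]
ft_force: [-0.3, -0.1, -3.5]
opening: 47.9
grasp_force: 62.3
[293, 134, 51, 50, 2021] [317.5 158.6] [50.6 -0.4 -3.5]
[159, 160, 162, 163, 161, 163, 161, 160, 160, 156, 156, 156, 157, 158, 155, 157, 153, 151, 148, 147, 144, 148, 146, 148, 148, 150, 151, 152, 151, 153, 153, 154, 158, 154, 155, 155, 154, 152, 151, 149, 149, 144, 143, 145, 136, 147, 165, 167, 172, 174, 172, 175, 173, 173, 172, 171, 146, 129, 141, 152, 158, 159, 161, 160, 161, 161, 160, 160, 158, 159, 160, 161, 161, 160, 159, 159, 159, 159, 159, 160, 159, 160, 158, 158, 160, 161, 160, 158, 160, 161, 158, 160, 159, 158, 159, 162, 158, 158, 159, 159, 156, 160, 159, 160, 160, 158, 158, 157, 157, 160, 159, 158, 157, 159, 159, 157, 158, 158, 159, 157, 158, 158, 157, 158, 157, 157, 157, 156, 158, 157, 156, 158, 157, 156, 156, 159, 156, 157, 157, 156]
t 17.4 pos [ 513.8 -360.    73.7] yaw -1.554 F [ 0.1  0.7 -2.7] open 48.2
shift [ 0.0576 -0.4462 -0.0663] turn [ 0.    -0.    -0.233]
```

Holding one long plate (about 3 N), centre +0.6 mm in tool x. I'll lift above the oil can's height before traversing.

```bash
python3 -m creep '[[[-0.01,0,-0.04],[0,0,0],0.044],[[-0.02,0,-0.08],[0,0,0],0.044],[[-0.03,-0.02,-0.105],[0,0,0],0.044],[[-0.03,-0.065,-0.105],[0,0,0],0.044],[[-0.02,-0.11,-0.105],[0,0,0],0.044],[[-0.01,-0.155,-0.105],[0,0,-0.05],0.044],[[0.005,-0.2,-0.105],[0,0,-0.1],0.044],[[0.02,-0.245,-0.105],[0,0,-0.15],0.044],[[0.03,-0.29,-0.105],[0,0,-0.2],0.044],[[0.04,-0.335,-0.105],[0,0,-0.233],0.044],[[0.05,-0.38,-0.105],[0,0,-0.233],0.044],[[0.055,-0.42,-0.09],[0,0,-0.233],0.044],[[0.057,-0.44,-0.07],[0,0,-0.233],0.044],[[0.057,-0.445,-0.06],[0,0,-0.233],0.044],[[0.057,-0.445,-0.06],[0,0,-0.233],0.044],[[0.057,-0.445,-0.06],[0,0,-0.233],0.044],[[0.057,-0.445,-0.06],[0,0,-0.233],0.044]]'
python3 -c "
from h import *
go((563.5,86,60),-np.pi/2+.25)"
```

```text
t: 19.1
position: [564.1, 83.6, 134.4]
tool_rot: [0.992, 0.123, 0.001, 0.0]
ft_force: [0.0, -0.0, -2.9]
opening: 48.1
grasp_force: 63.9
t 19.1 pos [564.1  83.6 134.4] yaw -1.324 F [ 0.  -0.  -2.9] open 48.1
shift [-0.0001 -0.0025  0.0744] turn [ 0.001 -0.001 -0.003]
```

```bash
python3 -m creep '[[[0,-0.0025,0.03],[0,0,-0.003],0.044],[[0,-0.0025,0.06],[0,0,-0.003],0.044],[[0,-0.0025,0.077],[0,0,-0.003],0.044],[[0,-0.0025,0.084],[0,0,-0.003],0.044],[[0,-0.0025,0.084],[0,0,-0.003],0.044],[[0,-0.0025,0.084],[0,0,-0.003],0.044],[[0,-0.0025,0.084],[0,0,-0.003],0.044]]'
cat > chk2.py <<'E'
import sys
from h import *
d=snap('wrist',sys.argv[1]);o=monitor.get_obs();r=R.from_quat(o['tool_rot']);P=o['position']
go((563.5,86,29),-np.pi/2+.25)
J=R.from_euler('z',.25)
C=J.apply([(88.5,103.5,28),(88.5,36.5,28),(83.5,98.5,28),(83.5,41.5,28)])+[581.2,19.2,-2];pc=proj(d,C);print('pred',pc.round(1).tolist())
g=cv2.GaussianBlur(cv2.cvtColor(d['image'],cv2.COLOR_RGB2GRAY),(3,3),0).astype(int)
for c in(275,340):print('col',c,g[int(pc[0,1])-15:int(pc[0,1])+65,c].tolist(),'from',int(pc[0,1])-15)
for k in(3,20):
  rr=int(pc[0,1])+k;print('row',rr,g[rr,220:280].tolist(),'...350:',g[rr,350:420].tolist())
E
python3 chk2.py p4
```

```text
t: 19.8
position: [564.0, 88.2, 51.0]
tool_rot: [0.992, 0.126, 0.001, -0.0]
ft_force: [-0.1, 0.9, -3.6]
opening: 48.1
grasp_force: 63.9
t 19.85 pos [563.9  88.3  50.9] yaw -1.318 F [-0.3  0.3 -3.6] open 47.9
shift [-0.001   0.0021  0.0219] turn [ 0.    -0.003  0.003]
pred [[244.7, 61.3], [400.2, 61.7], [256.7, 73.4], [388.1, 73.7]]
col 275 [143, 104, 85, 86, 89, 90, 89, 89, 89, 89, 90, 90, 92, 106, 137, 170, 187, 191, 190, 188, 185, 182, 178, 169, 148, 118, 92, 82, 82, 85, 98, 126, 153, 168, 176, 180, 182, 183, 183, 183, 182, 181, 181, 182, 182, 182, 182, 183, 183, 182, 183, 183, 183, 182, 183, 182, 182, 182, 182, 182, 182, 183, 183, 182, 182, 182, 182, 182, 182, 182, 182, 182, 181, 181, 181, 181, 181, 181, 181, 182] from 46
col 340 [134, 98, 82, 84, 86, 87, 88, 89, 90, 90, 90, 89, 91, 106, 138, 169, 185, 190, 190, 189, 187, 185, 181, 172, 150, 117, 85, 66, 59, 61, 80, 117, 147, 163, 172, 177, 178, 179, 179, 179, 180, 179, 180, 180, 179, 179, 179, 179, 178, 178, 178, 179, 178, 179, 178, 179, 179, 179, 179, 179, 179, 179, 179, 179, 178, 178, 178, 178, 178, 178, 179, 178, 178, 178, 178
[... 604 characters left out ...]
, 87, 87, 87, 87, 87, 87, 87, 86, 87, 88, 87, 87, 87, 88, 88]
row 81 [120, 119, 119, 119, 119, 119, 118, 117, 109, 90, 76, 76, 82, 87, 86, 79, 69, 63, 62, 63, 63, 64, 63, 65, 81, 114, 150, 170, 170, 156, 143, 147, 163, 173, 175, 175, 174, 173, 173, 174, 175, 175, 176, 178, 180, 182, 183, 184, 183, 182, 182, 182, 182, 182, 182, 180, 179, 179, 178, 177] ...350: [183, 184, 185, 185, 186, 186, 185, 183, 181, 180, 180, 181, 180, 180, 180, 181, 181, 180, 181, 182, 182, 183, 183, 182, 182, 181, 181, 181, 181, 181, 181, 182, 181, 180, 175, 159, 131, 115, 131, 157, 174, 180, 182, 184, 187, 188, 186, 165, 125, 92, 81, 82, 85, 85, 79, 71, 67, 65, 64, 67, 88, 131, 169, 182, 184, 185, 186, 187, 188, 189]
```

```bash
python3 -c "
from h import *
d=load('p4');o=monitor.get_obs();r=R.from_quat(o['tool_rot']);z=o['position'][2]
f=lambda p,zz:r.inv().apply(atz(d,[p],zz)[0]-o['position']).round(1)
print('rail outer',f((318,60.1),28),f((318,60.1),25.5),'plate end',f((318,77.1),z+3.5))
"
```

```text
rail outer [88.3 -0.5 23.1] [88.6 -0.5 25.6] plate end [79.9 -0.5 -3.3]
```

```bash
python3 -m creep '[[[-0.001,0.0015,0.004],[0,0,0],0.044],[[-0.001,0.0015,0.008],[0,0,0],0.044],[[-0.001,0.0015,0.012],[0,0,0],0.044],[[-0.001,0.0015,0.015],[0,0,0],0.044],[[-0.001,0.0015,0.0175],[0,0,0],0.044],[[-0.001,0.0015,0.019],[0,0,0],0.044],[[-0.001,0.0015,0.02],[0,0,0],0.044],[[-0.001,0.0015,0.02],[0,0,0],0.044]]'
python3 -m creep '[[[0,0,0.0005],[0,0,0],0.044],[[0,0,0.001],[0,0,0],0.044],[[0,0,0.001],[0,0,0],0.044]]'
```

```text
t: 20.65
position: [562.0, 86.6, 29.4]
tool_rot: [0.992, 0.126, -0.0, 0.0]
ft_force: [-0.1, -0.2, -2.9]
opening: 48.4
grasp_force: 64.0
t: 20.95
position: [562.3, 86.6, 28.8]
tool_rot: [0.992, 0.126, 0.0, -0.0]
ft_force: [-0.2, -0.8, -1.3]
opening: 47.8
grasp_force: 64.1
```

```bash
python3 -m creep '[[[0,0,0.0005],[0,0,0],0.044],[[0,0,0.001],[0,0,0],0.044],[[0,0,0.001],[0,0,0],0.044]]'; python3 -m creep '[[[0,0,0.0004],[0,0,0],0.044],[[0,0,0.0006],[0,0,0],0.044],[[0,0,0.0006],[0,0,0],0.044]]'
```

```text
t: 21.25
position: [562.3, 86.6, 28.7]
tool_rot: [0.992, 0.126, 0.0, -0.0]
ft_force: [-3.7, -0.7, 8.6]
opening: 48.2
grasp_force: 65.3
t: 21.55
position: [562.3, 86.6, 28.7]
tool_rot: [0.992, 0.126, 0.0, -0.0]
ft_force: [-5.9, -0.8, 14.5]
opening: 48.1
grasp_force: 65.9
```

```bash
python3 -m creep '[[[0,0,-0.001],[0,0,0],0.052],[[0,0,-0.001],[0,0,0],0.058],[[0,0,-0.001],[0,0,0],0.062],[[0,0,-0.001],[0,0,0],0.062],[[0,0,-0.006],[0,0,0],0.062],[[0,0,-0.02],[0,0,0],0.062],[[0,0,-0.05],[0,0,0],0.062],[[0,0,-0.1],[0,0,0],0.062],[[-0.04,0,-0.15],[0,0,0],0.062],[[-0.05,0.02,-0.2],[0,0,0],0.062],[[-0.05,0.03,-0.21],[0,0,0],0.062],[[-0.05,0.03,-0.21],[0,0,0],0.062],[[-0.05,0.03,-0.21],[0,0,0],0.062]]'
cat > seat.py <<'E'
import sys
from h import *
d=snap('wrist',sys.argv[1]);J=R.from_euler('z',.25)
for n,y,L in(('long',70,80),('short',-70,55)):
  B=proj(d,J.apply([(L+3,y+28,30),(L+3,y-28,30),(-L-3,y-28,30),(-L-3,y+28,30)])+[581.2,19.2,0]);x,yy,w,h=cv2.boundingRect(np.float32(B))
  print(n,'roi',x,yy,w,h);x,yy=max(x,0),max(yy,0)
  try:
    q,hh=quad(d,(x,yy,w,min(h,400-yy)));X=atz(d,q,31);print(R.from_euler('z',-.25).apply(X-[581.2,19.2,0]).round(1)[:,:2].tolist(),'c',R.from_euler('z',-.25).apply(X.mean(0)-[581.2,19.2,0]).round(1))
  except Exception as e:print(e)
E
python3 seat.py f1; python3 -c "
from h import *
go((507.7,7.5,130),-np.pi/2+.25)"
```

```text
t: 22.85
position: [521.6, 44.9, 238.5]
tool_rot: [0.992, 0.126, 0.002, -0.0]
ft_force: [0.3, -0.9, -0.1]
opening: 62.1
grasp_force: 0.0
long roi 254 28 63 177
[[78.6, 46.8], [-82.6, 45.3], [-82.7, 95.7], [78.8, 95.9]] c [-2.  70.9 31. ]
short roi 399 58 68 123
[[54.9, -93.9], [-53.9, -93.3], [-53.0, -44.3], [55.9, -44.8]] c [  1.  -69.1  31. ]
t 22.9 pos [520.9  45.4 237.2] yaw -1.318 F [ 0.5 -0.   0.1] open 62.0
shift [-0.0223  0.0335  0.1072] turn [-0.    -0.     0.003]
```

Both plates are in their pockets: long centre (−2, 70.9), short (1, −69.1), and both touched down at the same height. Next is the clamp knob.

```bash
python3 -m creep '[[[-0.0223,0.0335,0.04],[0,0,0.05],0.062],[[-0.0223,0.0335,0.08],[0,0,0.1],0.062],[[-0.0223,0.0335,0.107],[0,0,0.1],0.062],[[-0.0223,0.0335,0.107],[0,0,0.1],0.062],[[-0.0223,0.0335,0.107],[0,0,0.1],0.062],[[-0.0223,0.0335,0.107],[0,0,0.1],0.062]]'
python3 -c "
from h import *
o=monitor.get_obs();print(o['joint_positions'].round(2))
d=snap('wrist','k1');g=cv2.cvtColor(d['image'],cv2.COLOR_RGB2GRAY)
b=cv2.inRange(g,0,45);b[:,:240]=0;b[:,400:]=0;b[340:]=0
n,_,st,ce=cv2.connectedComponentsWithStats(b)
for s,c in zip(st,ce):
    if 100<s[4]<20000:print(s.tolist(),c.round(1))
print('exp knob top',proj(d,[(507.7,8.5,81)]),'tcp at z83',proj(d,[np.r_[o['position'][:2],81]]))
go((507.7,7.5,66),-np.pi/2+.15)"
```

```text
t: 23.5
position: [509.1, 7.7, 131.0]
tool_rot: [0.997, 0.077, 0.001, -0.0]
ft_force: [0.4, -0.4, 0.7]
opening: 62.2
grasp_force: 0.0
[-0.22  0.37  0.18  2.01 -0.09  0.77 -1.4 ]
[298, 201, 37, 49, 1421] [316.7 225.6]
[388, 254, 12, 72, 594] [394.6 284.9]
exp knob top [[317.20481722 233.54109614]] tcp at z83 [[318.99608681 231.45461195]]
t 23.55 pos [509.3   7.6 131.3] yaw -1.417 F [-0.4  0.4 -0. ] open 62.2
shift [-0.0018 -0.0001  0.0653] turn [-0.    -0.003  0.004]
```

```bash
python3 -m creep '[[[-0.0018,0,0.02],[0,0,0],0.05],[[-0.0018,0,0.045],[0,0,0],0.05],[[-0.0018,0,0.06],[0,0,0],0.05],[[-0.0018,0,0.065],[0,0,0],0.05],[[-0.0018,0,0.065],[0,0,0],0.04],[[-0.0018,0,0.065],[0,0,0],0.026],[[-0.0018,0,0.065],[0,0,0],0.026],[[-0.0018,0,0.065],[0,0,0],0.026],[[-0.0018,0,0.065],[0,0,0],0.026]]'
python3 -c "
from h import *
o=monitor.get_obs();r=R.from_quat(o['tool_rot']);p=o['position'];print(p.round(1),o['opening'],o['grasp_force'],o['ft_force'].round(1))
J=R.from_euler('z',.25);P=np.array([581.3,19.0])  # pivot
v=(p[:2]-P);print('radius',np.linalg.norm(v),'a',(np.arctan2(v[1],v[0])-.25)%(2*np.pi))
a0=(np.arctan2(v[1],v[0])-.25)%(2*np.pi);y0=np.arctan2(*r.as_matrix()[[1,0],1])
for a in np.r_[np.arange(a0,1.571,-.1),1.571,1.53]:
  k=P+75*np.array([np.cos(a+.25),np.sin(a+.25)])
  s=r.inv().apply(np.r_[k,p[2]]-p)/1000;print(round(a,3),s[:2].round(3),'turn',round(y0+1.3208+(np.pi-a),2))
"
```

```text
t: 24.45
position: [506.6, 6.8, 65.5]
tool_rot: [0.997, 0.076, 0.001, -0.0]
ft_force: [-0.8, 0.8, -0.3]
opening: 26.0
grasp_force: 0.0
[506.6   6.8  65.5] 26.037820008521162 0.0 [-0.8  0.8 -0.3]
radius 75.68783344758423 a 3.0535305906939474
3.054 [ 0.001 -0.   ] turn -0.01
2.954 [ 0.001 -0.007] turn 0.09
2.854 [ 0.002 -0.015] turn 0.19
2.754 [ 0.004 -0.022] turn 0.29
2.654 [ 0.006 -0.029] turn 0.39
2.554 [ 0.01  -0.036] turn 0.49
2.454 [ 0.013 -0.042] turn 0.59
2.354 [ 0.018 -0.048] turn 0.69
2.254 [ 0.023 -0.054] turn 0.79
2.154 [ 0.029 -0.059] turn 0.89
2.054 [ 0.035 -0.063] turn 0.99
1.954 [ 0.041 -0.067] turn 1.09
1.854 [ 0.048 -0.07 ] turn 1.19
1.754 [ 0.055 -0.073] turn 1.29
1.654 [ 0.062 -0.074] turn 1.39
1.571 [ 0.068 -0.075] turn 1.47
1.53 [ 0.071 -0.076] turn 1.51
```

```bash
python3 -m creep '[[[0.001,-0.007,0],[0,0,0.09],0.026],[[0.002,-0.015,0],[0,0,0.19],0.026],[[0.004,-0.022,0],[0,0,0.29],0.026],[[0.006,-0.029,0],[0,0,0.39],0.026],[[0.01,-0.036,0],[0,0,0.49],0.026],[[0.013,-0.042,0],[0,0,0.59],0.026],[[0.018,-0.048,0],[0,0,0.69],0.026],[[0.023,-0.054,0],[0,0,0.79],0.026],[[0.029,-0.059,0],[0,0,0.89],0.026],[[0.035,-0.063,0],[0,0,0.99],0.026],[[0.041,-0.067,0],[0,0,1.09],0.026],[[0.048,-0.07,0],[0,0,1.19],0.026],[[0.055,-0.073,0],[0,0,1.29],0.026],[[0.06,-0.074,0],[0,0,1.39],0.026],[[0.06,-0.074,0],[0,0,1.39],0.026],[[0.06,-0.074,0],[0,0,1.39],0.026]]'
python3 -c "
from h import *
go((P:=np.array([581.3,19,65.5]))+np.r_[75*np.cos(1.5708+.25),75*np.sin(1.5708+.25),0],-1.3208-1.5708)"
```

```text
t: 26.05
position: [554.0, 89.3, 64.7]
tool_rot: [0.816, -0.578, 0.0, 0.001]
ft_force: [-0.1, -0.2, -0.6]
opening: 25.9
grasp_force: 0.0
t 26.05 pos [554.   89.3  64.7] yaw -2.804 F [-0.1 -0.2 -0.6] open 25.9
shift [ 0.0006 -0.009  -0.0008] turn [ 0.    -0.001  0.087]
```

```bash
python3 -m creep '[[[0,-0.002,0],[0,0,0.03],0.026],[[0,-0.004,0],[0,0,0.06],0.026],[[0,-0.006,0],[0,0,0.087],0.026],[[0,-0.008,0],[0,0,0.087],0.026],[[0,-0.009,0],[0,0,0.087],0.026],[[0,-0.009,0],[0,0,0.087],0.026]]'; python3 -m creep '[[[0,-0.001,0],[0,0,0],0.026],[[0,-0.002,0],[0,0,0],0.026],[[0,-0.002,0],[0,0,0],0.026]]'; python3 -m creep '[[[0,-0.0005,0],[0,0,0],0.026],[[0,-0.001,0],[0,0,0],0.026],[[0,-0.001,0],[0,0,0],0.026]]'
```

```text
t: 26.65
position: [562.3, 92.1, 64.7]
tool_rot: [0.789, -0.614, -0.001, 0.0]
ft_force: [-2.2, 0.5, -0.9]
opening: 25.8
grasp_force: 0.8
t: 26.95
position: [564.7, 92.6, 64.9]
tool_rot: [0.789, -0.615, -0.0, -0.0]
ft_force: [-1.5, 0.8, -0.4]
opening: 26.0
grasp_force: 0.8
t: 27.25
position: [565.8, 92.8, 65.0]
tool_rot: [0.789, -0.615, 0.0, -0.0]
ft_force: [-2.3, 0.0, -0.5]
opening: 25.8
grasp_force: 0.8
```

Still moving freely at about 2 N. I'll keep on until the stop pushes back.

```bash
python3 -m creep '[[[0,-0.0005,0],[0,0,0],0.026],[[0,-0.001,0],[0,0,0],0.026],[[0,-0.001,0],[0,0,0],0.026]]'; python3 -m creep '[[[0,-0.0005,0],[0,0,0],0.026],[[0,-0.001,0],[0,0,0],0.026],[[0,-0.001,0],[0,0,0],0.026]]'
```

```text
t: 27.55
position: [565.8, 92.8, 64.9]
tool_rot: [0.789, -0.615, -0.001, 0.0]
ft_force: [-4.3, -0.0, 3.0]
opening: 25.7
grasp_force: 2.3
t: 27.85
position: [565.9, 92.8, 64.7]
tool_rot: [0.789, -0.615, -0.001, 0.001]
ft_force: [-7.6, 0.4, 4.7]
opening: 26.2
grasp_force: 3.5
```

The knob has stopped and the force is rising, so the bar is on its stop. I'll back off, open and retreat up, then verify.

```bash
python3 -m creep '[[[0,0.003,0],[0,0,0],0.026],[[0,0.003,0],[0,0,0],0.036],[[0,0.003,0],[0,0,0],0.05],[[0,0.003,0],[0,0,0],0.05],[[0,0.003,-0.02],[0,0,0],0.05],[[0,0.003,-0.06],[0,0,0],0.05],[[0,0.003,-0.11],[0,0,0],0.05],[[0.02,0.003,-0.16],[0,0,0],0.05],[[0.05,0.003,-0.2],[0,0,0],0.05],[[0.05,0.003,-0.2],[0,0,0],0.05],[[0.05,0.003,-0.2],[0,0,0],0.05]]'
python3 - <<'E'
from h import *
o=monitor.get_obs();print(o['t'],o['position'].round(1),o['ft_force'].round(1))
d=snap('scene','fs');t=snap('top','ft')
J=R.from_euler('z',.25)
# bright bar mask in top view along predicted closed pose: knob end pixel & bar profile
for nm,v in(('top',t),('scene',d)):
  g=cv2.cvtColor(v['image'],cv2.COLOR_RGB2GRAY).astype(int)
  for a in np.arange(1.45,1.75,.03):   # mean brightness along bar top centreline, both halves
    L=np.r_[np.arange(-88,-15,4),np.arange(15,60,4)]
    X=np.array([J.apply([l*np.cos(a),l*np.sin(a),49])for l in L])+[581.3,19,0]
    p=proj(v,X).round().astype(int);print(nm,round(a,2),g[p[:,1],p[:,0]].mean().round(1))
  k=proj(v,[J.apply([0,75,83])+[581.3,19,0]])[0];x,y=k.round().astype(int);print('knob px',k,g[y-1:y+2,x-1:x+2].tolist())
# what changed since the start, top view
t0=load('top0')['image'].astype(int);df=(abs(t['image'].astype(int)-t0).max(2)>45).astype(np.uint8)
n,_,st,ce=cv2.connectedComponentsWithStats(cv2.morphologyEx(df,cv2.MORPH_OPEN,np.ones((2,2),np.uint8)))
print([(s.tolist()) for s in st[1:] if s[4]>15])
E
```

```text
t: 28.95
position: [577.9, 42.9, 266.3]
tool_rot: [0.788, -0.616, 0.001, -0.001]
ft_force: [-0.1, 0.8, -0.9]
opening: 50.0
grasp_force: 0.0
28.95 [577.9  42.9 266.3] [-0.1  0.8 -0.9]
top 1.45 128.7
top 1.48 133.4
top 1.51 134.3
top 1.54 133.7
top 1.57 132.8
top 1.6 131.1
top 1.63 130.0
top 1.66 127.3
top 1.69 123.2
top 1.72 118.8
top 1.75 112.2
knob px [262.48101577 170.8778249 ] [[84, 84, 74], [75, 70, 58], [55, 48, 30]]
scene 1.45 176.9
scene 1.48 180.3
scene 1.51 180.0
scene 1.54 179.6
scene 1.57 179.4
scene 1.6 179.5
scene 1.63 179.2
scene 1.66 175.9
scene 1.69 170.0
scene 1.72 160.8
scene 1.75 151.6
knob px [335.34219549 231.99108787] [[21, 21, 21], [21, 21, 20], [21, 22, 21]]
[[206, 75, 64, 59, 1682], [272, 95, 24, 69, 705], [265, 96, 19, 28, 263], [169, 113, 104, 132, 4440], [216, 140, 6, 7, 25], [274, 140, 5, 5, 19], [296, 140, 35, 43, 712], [279, 144, 5, 8, 24], [271, 156, 10, 9, 42], [283, 164, 6, 9, 44], [267, 167, 7, 10, 47], [289, 170, 12, 21, 177], [261, 179, 23, 27, 378], [295, 198, 7, 4, 20], [156, 207, 8, 16, 54], [19, 216, 182, 184, 9168], [146, 229, 19, 8, 69], [219, 242, 11, 12, 57], [216, 260, 5, 10, 25], [540, 265, 100, 135, 4565], [193, 315, 5, 7, 18], [434, 319, 4, 6, 18], [93, 327, 72, 73, 2371], [618, 345, 22, 55, 923], [174, 356, 5, 9, 19], [321, 358, 25, 38, 519], [218, 386, 19, 7, 50], [72, 395, 7, 5, 20], [156, 394, 27, 6, 66]]
```

```bash
python3 -c "
from station import manip
print(manip.job_done())"
```

```text
the job is handed in; nothing more can be done
None
```

I laid the top long plate and the top short plate in their pockets. Then I swung the clamp bar until it stopped, about square across both, and handed the job in at about 29 s; no verdict came back.

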